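Third filter on the photometer

ROBOT

A 6-joint arm with a two-finger parallel gripper is mounted at the origin on the work surface. World frame = base frame: x ahead of the robot, y to its left, z up, the work surface at z = 0. Lengths are in m, angles in rad, forces in N, time in s.
With the tool pointing down it reaches from about 0.35 to 0.775 m from the base axis. Payload 5.5 kg.
Tool frame: the origin (TCP) lies at the very end of the fingers, on their centre line; the grasp point (between the pads) lies 19 mm behind it; x points along the fingers, y is the direction in which the jaws open and shut, and the axes are right-handed (so a half turn about x gives the same grasp; the last joint's range is limited). The gripper opens to 85 mm and grips with 20 to 120 N. Pads are 22 mm wide; open, the fingers measure 114 mm over their backs; the gripper's body (76 mm by 85 mm) begins 54 mm behind the grasp point. The pads swing forward as they close: fully open they stand 13 mm farther back than shut.
Start: joints at [-1.269, 0.313, 0.046, 1.304, 0, 1.431], TCP at [0.246, -0.52, 0.231] pointing down, gripper open.
Joint ranges: [-2.76, 2.76], [-0.86, 1.69], [-1.03, 1.26], [-2.2, 2.34], [-1.47, 1.5], [-3.14, 3.14]. Speed limits (rad/s): [2.57, 2.57, 3.14, 3.14, 3.14, 3.14].

INTERFACE

Orientations are given as a unit quaternion [w, x, y, z].
In Python, from workcell import env gives the robot as it stands.
- The arm moves only by the tool drive_tool, never from a script. Its argument "plan" is a list that holds one entry, the list of rows, each a list of 7 numbers: the shift along the tool's x, y, z in cm, then the turn, a rotation vector about the tool's x, y, z in degrees, then the opening, from 0 (shut) to 1 (fully open). In form: [[[tx, ty, tz, wx, wy, wz, fingers], ...]]. A call has exactly 5 rows; each row shifts and turns the commanded pose from where the row before left it, along the tool's axes as they then stand; what a row does not reach is not made up. A row lasts 1/12 s, in which the tool goes at most 41.7 mm and 7.16 degrees, less where a joint would pass 70% of its speed; a pose out of reach is approached as far as the arm can. A call with a gripper value outside its range is refused whole. The fingers move at their own pace and stop on an object; "squeeze" is the grip in N (left out, the last holds). Time passes only in rows, so rows that do not move let the fingers close, or fill a call up. It gives the time, the measured TCP pose, the force and the opening at its end, in the units of the state.
- env.get_state(): the state, without advancing time (a new reading comes with each control period).
- env.read_camera(name): name is "scene" or "top" or "wrist"; returns the picture (384x512x3 uint8, red, green, blue); there is no depth.
- env.camera_model(name): a dict with "camera_matrix" (3x3 intrinsics, pixels), "camera_from_world" (4x4, takes a point from world to camera coordinates); the wrist camera has in their place "T_tool_cam" (4x4, takes a point from camera to tool coordinates, whose origin is the TCP and whose axes are the tool frame's). Camera axes: x right, y down, z forward; pixel columns grow to the right and rows downward; lengths in m; the calibration is good to about 2 mm. A picture is of the moment at which its call begins: read the wrist's pose just before it. camera_model takes no time and is no camera call.
- env.hand_in(): hands the job in, once; it reports no verdict.
The state is a dict: "clock": time; "joint_pos": joint angles; "qvel": joint speeds; "tau": joint torques, N m; "tcp_pos": TCP position; "orientation": TCP orientation; "wrist_force": force on the tool from outside, world axes, zero at the start; "ft_torque": the same for the moment, N m; "finger_gap": finger opening in m.
Only numpy, scipy, OpenCV 4.12 (cv2) and the standard library are available. Lean on these libraries where they do the work, as an engineer would, in place of code of your own. Each camera call takes 0.05 s, during which the arm holds its last target.

TASK

On the photometer, push the filter lever with your fingertips from its home end, to the left as the robot sees it, counting the clicks, and stop with it resting in the third click, never running on past it. Then press the round read key right down once the lever is set, and let go. Only push and press: pick nothing up, and leave the glassware and other loose things standing where they are.

Things in the scene. Friction and masses are not known exactly. Their poses are not given: they have to be found in the camera images.
- photometer: bench photometer, fixed: a grey box 200 mm deep (x), 250 mm wide (y), flat deck 60 mm above the table; origin at the centre of its underside. x points from its front (robot's side) to its back, y to its left, z up. On the deck at (x, y) mm, all fixed: slot along y at x = -20; well cap 48 mm across, 22 tall at (55, -60); trimmer 26 across, 16 tall at (-68, 20), a knob that is not the key.
- filter_lever_top (a point): middle of the top of the filter lever's black paddle, 36 mm above the deck. The paddle is 34 mm along the photometer's x, 14 mm along its y (the sliding direction) and spans 12 to 36 mm above the deck, on a thin steel stem 10 x 6 mm. The point moves with the lever; axes parallel to the photometer's.
- filter_lever (a joint): lever position, m: 0 at the right-hand stop (paddle centre at photometer y = -85 mm), growing to its +y (left), 0.094 at the left stop. Starts in a smooth home stretch, 0 to 0.020 (1 N). Then five detents (clicks): 0.030, 0.046, 0.062 (third), 0.078, 0.094, with humps at 0.022, 0.038, 0.054, 0.070, 0.086: about 7 N to climb; some 2 mm past a hump it snaps on into the next detent and stays.
- read_key_top (a point): middle of the top of the round black read key, 28 mm across, in a housing on the deck near the front left corner (photometer x = -60, y = +85 mm). The point moves down with the key. Axes parallel to the photometer's.
- read_key (a joint): how far the read key is pressed, in m: 0 up, 0.006 fully down (about 5 N). It springs back up when released.
- sample_vial: small capped glass jar, 26 mm across and 45 mm tall, standing loose on the photometer's deck at the back left; origin at the centre of its underside. To be left alone.
- cuvette: clear square cuvette block, 14 x 14 mm and 42 mm tall, standing loose on the deck's front right part, in front of the lever slot; origin at the centre of its underside. To be left alone.
- beaker: glass beaker, 70 mm across and 85 mm tall, on the table to the left of the photometer; origin at the centre of its underside. To be left alone.
- petri_dish: flat closed dish, 90 mm across and 16 mm tall, on the table to the right of the photometer; origin at the centre of its underside. To be left alone.
- flask: conical glass flask, 84 mm across the foot and 130 mm tall, on the table; origin at the centre of its underside. To be left alone.
- reagent_bottle: amber bottle, 60 mm across and 120 mm tall, on the table; origin at the centre of its underside. To be left alone.

How it is judged:
On the way, in this order (a step that is already met when the one before it is completed fails the run):
1. the filter lever rests in the third click, key not pressed (value of joint filter_lever between 0.058 and 0.066 m and value of joint read_key below 0.0015 m), for 0.2 s.
2. the read key is pressed right down with the lever in the third click (value of joint filter_lever between 0.058 and 0.066 m and value of joint read_key above 0.0045 m), for 0.05 s.
At the end, for the whole second after the job is handed in: The lever rests within 4 mm of the third detent (joint 0.058 to 0.066 m); the read key was pressed at least 4.5 mm after that and is back up (under 1.5 mm); every loose thing stands upright within 20 mm (on the deck) or 25 mm (on the table) of its start (all of step 1 and velocity of joint filter_lever between -0.005 and 0.005 m/s and distance of each of sample_vial, cuvette from where it was at the start of the episode below 0.02 m and angle between each of sample_vial, cuvette, beaker, petri_dish, flask, reagent_bottle's own z axis and vertical below 0.3 rad and distance of each of beaker, petri_dish, flask, reagent_bottle from where it was at the start of the episode below 0.025 m); the robot touches nothing.
It fails at once if the lever runs past the third click over the next hump (value of joint filter_lever above 0.07 m).
It fails at once if the read key is pressed while the lever is not in the third click (not (value of joint filter_lever between 0.058 and 0.066 m) and value of joint read_key above 0.003 m).
It fails at once if a loose thing is lifted, shoved away or tipped (distance of any of sample_vial, cuvette from where it was at the start of the episode above 0.02 m or angle between any of sample_vial, cuvette, beaker, petri_dish, flask, reagent_bottle's own z axis and vertical above 0.5 rad or distance of any of beaker, petri_dish, flask, reagent_bottle from where it was at the start of the episode above 0.025 m).
It also fails if it takes over 51 s, if anything falls off the work surface, if the arm or the gripper's body presses on something with over 40 N, if the wrist force passes 120 N, or if a joint passes its speed limit or range.

## Working session

There is one attempt and no reset: what is moved stays moved. The work goes in short steps, Python scripts to look and compute and a tool call to move; the robot and the scene stay as the last step left them, time stands still between calls to the robot, and variables do not carry over. Pictures are saved under pics/ and viewed, and the job is handed in when it is done.

Besides the shell and the picture viewer there is one more tool, called after ">>>" as a command line: name --argument value ..., lists and objects as JSON in quotes. drive_tool: Moves the arm, as the interface text tells. Its arguments: {"type":"object","properties":{"plan":{"type":"array","items":{"type":"array","items":{"type":"array","items":{"type":"number"}}}},"squeeze":{"type":"number"}},"required":["plan"]}

```bash
mkdir -p pics; python3 - <<'E'
from workcell import env
import cv2,numpy as np
s=env.get_state()
print({k:np.round(v,4).tolist() for k,v in s.items()})
for n in("scene","top"):
    cv2.imwrite(f"pics/{n}0.png",env.read_camera(n)[:,:,::-1])
    m=env.camera_model(n);print(n,np.round(m["camera_matrix"],2).tolist(),np.round(m["camera_from_world"],4).tolist())
print(env.camera_model("wrist"))
E
```

```text
{'clock': 0.0, 'joint_pos': [-1.2686, 0.314, 0.045, 1.3036, -0.0, 1.4312], 'qvel': [-0.0013, 0.0008, 0.002, 0.001, -0.0015, 0.0009], 'tau': [-0.0005, -48.0633, 29.8531, 0.0193, -0.0003, -0.0], 'tcp_pos': [0.2457, -0.5193, 0.2304], 'orientation': [-0.1543, -0.6899, -0.1556, 0.69], 'wrist_force': [-0.3225, -0.048, 0.1499], 'ft_torque': [0.0017, -0.0071, -0.0026], 'finger_gap': 0.0852}
scene [[377.02, 0.0, 249.68], [0.0, 377.02, 191.71], [0.0, 0.0, 1.0]] [[-0.5853, 0.8108, 0.0006, 0.3711], [0.5682, 0.4107, -0.7131, -0.2865], [-0.5785, -0.417, -0.701, 1.3953], [0.0, 0.0, 0.0, 1.0]]
top [[364.76, 0.0, 255.25], [0.0, 364.76, 189.93], [0.0, 0.0, 1.0]] [[0.0255, -0.9994, -0.0235, 0.0021], [-0.992, -0.0224, -0.124, 0.595], [0.1234, 0.0265, -0.992, 1.1473], [0.0, 0.0, 0.0, 1.0]]
{'camera_matrix': array([[311.02741265,   0.        , 253.0658936 ],
       [  0.        , 311.02741265, 190.85898642],
       [  0.        ,   0.        ,   1.        ]]), 'T_tool_cam': array([[ 2.46361132e-04, -2.99892903e-01,  9.53972843e-01,
        -1.41984463e-01],
       [ 9.99999933e-01,  3.33269702e-04, -1.53480152e-04,
        -2.45180524e-04],
       [-2.71902637e-04,  9.53972817e-01,  2.99892965e-01,
        -7.73759339e-02],
       [ 0.00000000e+00,  0.00000000e+00,  0.00000000e+00,
         1.00000000e+00]])}
```

View pics/scene0.png

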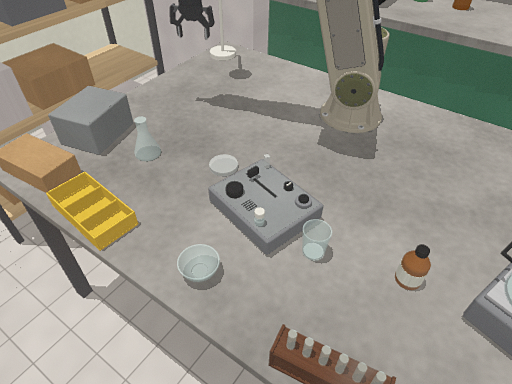

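View pics/top0.png

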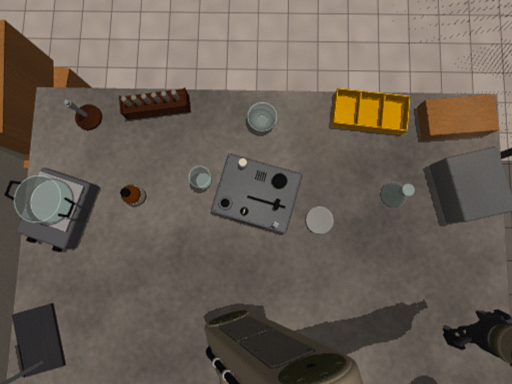

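The overview shows the photometer at about (256,193) px in the top view. The lever is near (278,203), the key near (225,203), the trimmer near (244,211) and the cuvette near (276,225). I'll zoom in next.

```bash
python3 - <<'E'
import cv2
a=cv2.imread("pics/top0.png")[140:245,180:345];cv2.imwrite("pics/t1.png",cv2.resize(a,None,fx=4.8,fy=4.8,interpolation=cv2.INTER_CUBIC))
a=cv2.imread("pics/scene0.png")[145:255,200:335];cv2.imwrite("pics/s1.png",cv2.resize(a,None,fx=5,fy=5,interpolation=cv2.INTER_CUBIC))
E
```

```text
(no output)
```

View pics/t1.png

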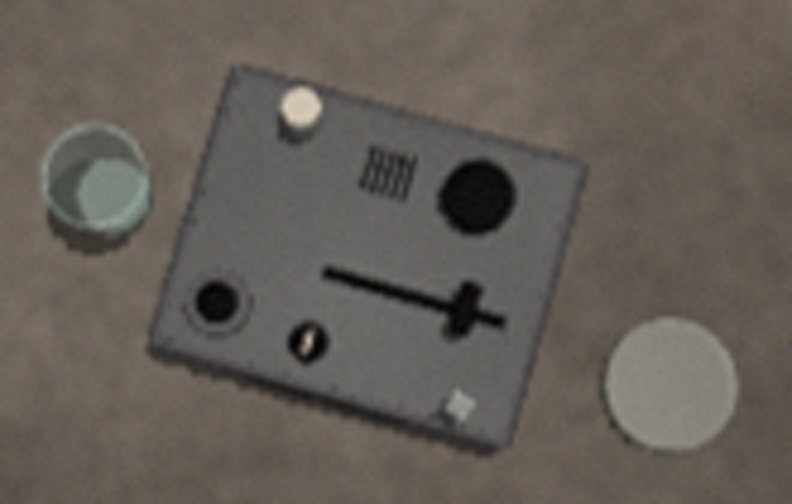

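View pics/s1.png

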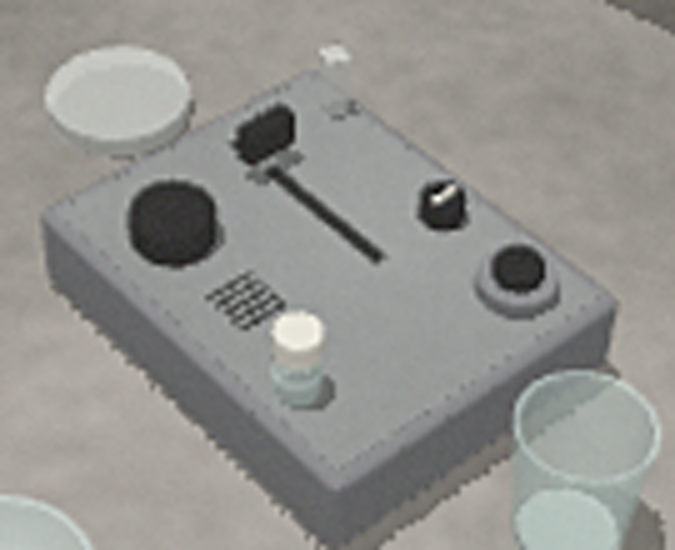

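Corners of the deck (top crop): BL (235,66), BR (585,160), FL (150,348), FR about (505,448). In the scene crop: FR (315,72), BR (42,215), BL (338,490), FL (617,303). Paddle top is at about (464,308) in the top crop. I'll fit the x, y and yaw of the photometer.

```bash
cat > h.py <<'E'
from workcell import env
import numpy as np,cv2
from scipy.optimize import least_squares
from scipy.spatial.transform import Rotation as R
def proj(n,P):
    m=env.camera_model(n);P=np.atleast_2d(P);T=m["camera_from_world"]
    c=P@T[:3,:3].T+T[:3,3];q=c@m["camera_matrix"].T;return q[:,:2]/q[:,2:]
def ray(n,uv,z):
    m=env.camera_model(n);T=m["camera_from_world"];Rm=T[:3,:3]
    o=-Rm.T@T[:3,3];d=Rm.T@np.linalg.inv(m["camera_matrix"])@[*uv,1];return o+d*(z-o[2])/d[2]
def w(p,P):
    c,s=np.cos(p[2]),np.sin(p[2]);P=np.atleast_2d(P)
    return np.c_[p[0]+c*P[:,0]-s*P[:,1],p[1]+s*P[:,0]+c*P[:,1],P[:,2]]
def inv(p,q):
    c,s=np.cos(p[2]),np.sin(p[2]);d=np.array(q[:2])-p[:2];return np.array([c*d[0]+s*d[1],-s*d[0]+c*d[1]])
E
python3 - <<'E'
from h import *
t=lambda u,v:(180+(u+.5)/4.8-.5,140+(v+.5)/4.8-.5)
s=lambda u,v:(200+(u+.5)/5-.5,145+(v+.5)/5-.5)
C={'BL':(.1,.125,.06),'BR':(.1,-.125,.06),'FL':(-.1,.125,.06),'FR':(-.1,-.125,.06),'cap':(.055,-.06,.082),'tr':(-.068,.02,.076)}
ob=[('top','BL',t(235,66)),('top','BR',t(585,160)),('top','FL',t(150,348)),('top','FR',t(505,448)),('top','cap',t(477,197)),('top','tr',t(308,342)),
('scene','FR',s(315,72)),('scene','BR',s(42,215)),('scene','BL',s(338,490)),('scene','FL',s(617,303))]
f=lambda p:np.concatenate([(proj(n,w(p,C[k]))[0]-uv) for n,k,uv in ob])
r=least_squares(f,[.5,0,-.2],loss='soft_l1');p=r.x
print(p,np.degrees(p[2]));print(np.round(f(p).reshape(-1,2),2).tolist())
np.save('p.npy',p)
for z,uv,nm in[(.096,t(464,308),'lever'),(.07,t(216,301),'key'),(.102,t(461,405),'cuv'),(.105,t(301,107),'vial'),(.06,t(325,272),'slotL'),(.06,t(505,323),'slotR')]:
    q=ray('top',uv,z);print(nm,np.round(q,4),np.round(inv(p,q),4))
for z,uv,nm in[(.07,s(519,268),'key'),(.102,s(335,53),'cuv'),(.105,s(298,330),'vial')]:
    q=ray('scene',uv,z);print('scene',nm,np.round(q,4),np.round(inv(p,q),4))
for nm,q in dict(lever0=(-.02,-.085,.096),lever3=(-.02,-.023,.096),key=(-.06,.085,.07)).items():print(nm,w(p,q))
E
```

```text
[ 0.58484604  0.0136751  -0.2576935 ] -14.764750088565448
[[-1.19, -1.37], [0.72, 0.08], [-1.65, -0.69], [0.47, 0.67], [0.05, -0.83], [-0.26, -0.27], [-0.24, -2.07], [-0.94, -1.26], [0.16, -0.02], [1.84, -1.31]]
lever [ 0.5461 -0.0507  0.096 ] [-0.021  -0.0721]
key [0.5492 0.111  0.07  ] [-0.0593  0.0851]
cuv [ 0.4842 -0.0497  0.102 ] [-0.0812 -0.0869]
vial [0.6727 0.0568 0.105 ] [0.074  0.0641]
slotL [0.571  0.0405 0.06  ] [-0.0202  0.0224]
slotR [ 0.54  -0.079  0.06 ] [-0.0197 -0.101 ]
scene key [0.5438 0.1082 0.07  ] [-0.0637  0.081 ]
scene cuv [ 0.486  -0.0481  0.102 ] [-0.0799 -0.0849]
scene vial [0.6746 0.0575 0.105 ] [0.0756 0.0653]
lever0 [[ 0.54384411 -0.06342121  0.096     ]]
lever3 [[ 0.55964487 -0.00346843  0.096     ]]
key [[0.54848955 0.11115948 0.07      ]]
```

```bash
cat >> h.py <<'E'
def tgt(p,xyz,yaw_off=0,cmd=None):
    """print the move from current (or cmd pos) to photometer-frame point; tool z along photometer +y or -y"""
    s=env.get_state();q=s['orientation'];T=R.from_quat([q[1],q[2],q[3],q[0]])
    W=w(p,xyz)[0]
    best=None
    for k in (0,90,180,270):
        a=p[2]+np.radians(k);X=[0,0,-1];Z=[np.cos(a),np.sin(a),0];Y=np.cross(Z,X)
        G=R.from_matrix(np.c_[X,Y,Z]);rv=np.degrees((T.inv()*G).as_rotvec())
        d=G.inv().apply(W-s['tcp_pos'])*100;d0=T.inv().apply(W-s['tcp_pos'])*100
        print(k,'rotvec',np.round(rv,2),'shift in goal axes cm',np.round(d,2),'in present axes',np.round(d0,2))
    print('tcp',np.round(s['tcp_pos'],4),'in photometer',np.round(inv(p,s['tcp_pos']),4),'force',np.round(s['wrist_force'],2),'gap',s['finger_gap'],'t',s['clock'],'j',np.round(s['joint_pos'],2))
    return W
E
python3 - <<'E'
from h import *
p=np.load('p.npy')
s=env.get_state();q=s['orientation'];print(np.round(R.from_quat([q[1],q[2],q[3],q[0]]).as_matrix(),3))
tgt(p,(-.02,-.115,.2))
E
```

```text
[[-0.     0.428 -0.904]
 [ 0.002 -0.904 -0.428]
 [-1.    -0.002 -0.   ]]
0 rotvec [-1.3992e+02 -1.2000e-01  3.0000e-02] shift in goal axes cm [ 3.05 48.69 17.21] in present axes [  3.1  -26.17 -44.51]
90 rotvec [1.3008e+02 1.0000e-01 6.0000e-02] shift in goal axes cm [  3.05 -17.21  48.69] in present axes [  3.1  -26.17 -44.51]
180 rotvec [4.008e+01 2.000e-02 9.000e-02] shift in goal axes cm [  3.05 -48.69 -17.21] in present axes [  3.1  -26.17 -44.51]
270 rotvec [-49.92  -0.05   0.08] shift in goal axes cm [  3.05  17.21 -48.69] in present axes [  3.1  -26.17 -44.51]
tcp [ 0.2457 -0.5194  0.2305] in photometer [-0.1921 -0.6019] force [-0.3  -0.4   0.26] gap 0.08537568321730939 t 0.1 j [-1.27  0.31  0.05  1.3  -0.    1.43]
```

>>> drive_tool --plan '[[[0,0,-4,-7,0,0,0],[0,0,-4,-7,0,0,0],[0,0,-4,-7,0,0,0],[0,0,-4,-7,0,0,0],[0,0,-4,-7,0,0,0]]]' --squeeze 20

```text
clock: 0.52
tcp_pos: [0.3996, -0.394, 0.2305]
orientation: [0.357, 0.61, 0.357, -0.61]
wrist_force: [-0.2, -0.5, -0.2]
finger_gap: 0.0257
```

>>> drive_tool --plan '[[[0,0,-2,-7,0,0,0],[0,0,-2,-7,0,0,0],[0,0,0,-0.9,0,0,0],[0,0,0,0,0,0,0],[0,0,0,0,0,0,0]]]'

```text
clock: 0.93
tcp_pos: [0.4158, -0.3595, 0.2311]
orientation: [-0.431, -0.56, -0.431, 0.561]
wrist_force: [-0.2, -0.4, -0.2]
finger_gap: -0.0004
```

```bash
python3 - <<'E'
from h import *
p=np.load('p.npy')
tgt(p,(-.02,-.115,.2))
E
```

```text
0 rotvec [-9.012e+01  0.000e+00  3.000e-02] shift in goal axes cm [ 3.11 28.89  4.84] in present axes [  3.1    4.78 -28.91]
90 rotvec [ 1.7988e+02  2.0000e-02 -3.0000e-02] shift in goal axes cm [ 3.11 -4.84 28.89] in present axes [  3.1    4.78 -28.91]
180 rotvec [ 8.988e+01  3.000e-02 -0.000e+00] shift in goal axes cm [  3.11 -28.89  -4.84] in present axes [  3.1    4.78 -28.91]
270 rotvec [-0.12  0.02  0.01] shift in goal axes cm [  3.11   4.84 -28.89] in present axes [  3.1    4.78 -28.91]
tcp [ 0.4158 -0.3595  0.2311] in photometer [-0.0684 -0.4039] force [-0.21 -0.35 -0.23] gap -0.0003503348668506193 t 0.9333 j [-0.86  0.26 -0.02  1.29 -0.    0.97]
```

>>> drive_tool --plan '[[[0,0.6,-3.5,0,0,0,0],[0,0.6,-3.5,0,0,0,0],[0,0.6,-3.5,0,0,0,0],[0,0.6,-3.5,0,0,0,0],[0,0.6,-3.5,0,0,0,0]]]'

```text
clock: 1.35
tcp_pos: [0.4897, -0.1978, 0.2312]
orientation: [-0.43, -0.561, -0.43, 0.561]
wrist_force: [0.5, -0.6, -0.7]
finger_gap: 0.0001
```

>>> drive_tool --plan '[[[0,0.6,-3.5,0,0,0,0],[0,0.6,-3.5,0,0,0,0],[0,0.6,-3.5,0,0,0,0],[0,0,-0.9,0,0,0,0],[0,0,0,0,0,0,0]]]'

```text
clock: 1.77
tcp_pos: [0.5366, -0.091, 0.231]
orientation: [-0.432, -0.56, -0.432, 0.56]
wrist_force: [1.0, -0.9, -0.9]
finger_gap: 0.0002
```

```bash
python3 - <<'E'
from h import *
p=np.load('p.npy')
tgt(p,(-.02,-.112,.08))
cv2.imwrite("pics/w1.png",env.read_camera("wrist")[:,:,::-1])
E
```

```text
0 rotvec [-8.995e+01 -1.000e-02  1.000e-02] shift in goal axes cm [15.1   0.15 -0.  ] in present axes [15.1   0.   -0.15]
90 rotvec [-1.7995e+02 -3.0000e-02  0.0000e+00] shift in goal axes cm [15.1   0.    0.15] in present axes [15.1   0.   -0.15]
180 rotvec [9.005e+01 1.000e-02 1.000e-02] shift in goal axes cm [15.1  -0.15  0.  ] in present axes [15.1   0.   -0.15]
270 rotvec [0.05 0.   0.02] shift in goal axes cm [15.1  -0.   -0.15] in present axes [15.1   0.   -0.15]
tcp [ 0.5366 -0.091   0.231 ] in photometer [-0.02   -0.1135] force [ 0.98 -0.88 -0.87] gap 0.00016239756224480342 t 1.7667 j [-0.32  0.25 -0.04  1.28 -0.    1.51]
```

View pics/w1.png

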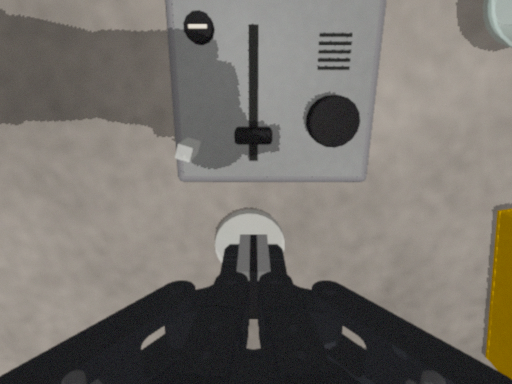

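The wrist view shows the paddle at about (253,135), the slot from (253,25) to (253,160), the cuvette at (186,152) and the shut fingertips at (253,238). I'll refine with it.

```bash
cat >> h.py <<'E'
def wray(uv,z):
    s=env.get_state();q=s['orientation'];T=R.from_quat([q[1],q[2],q[3],q[0]]).as_matrix()
    m=env.camera_model('wrist');A=m['T_tool_cam'];o=T@A[:3,3]+s['tcp_pos'];d=T@A[:3,:3]@np.linalg.inv(m['camera_matrix'])@[*uv,1]
    return o+d*(z-o[2])/d[2]
E
python3 - <<'E'
from h import *
p=np.load('p.npy')
im=cv2.imread('pics/w1.png')
a=cv2.resize(im[100:190,160:300],None,fx=5,fy=5,interpolation=cv2.INTER_CUBIC);cv2.imwrite('pics/w1z.png',a)
g=cv2.cvtColor(im,6)
print([int(v) for v in g[115:165,240]],[int(v) for v in g[135,228:280]])
for n,uv,z in[('slot top',(253,25),.06),('slot bot',(253,160),.06),('FRdeck',(180,180),.06),('BRdeck',(368,180),.06),('cuv',(185,153),.102),('trim',(199,27),.076),('cap',(333,121),.082)]:
    print(n,np.round(inv(p,wray(uv,z)),4))
for v in(127,144):print(v,inv(p,wray((253,v),.096)))
for u in(235,272):print(u,inv(p,wray((u,135),.096)))
E
```

```text
[104, 101, 103, 106, 100, 104, 99, 100, 103, 104, 97, 84, 43, 26, 22, 24, 17, 26, 23, 26, 31, 25, 12, 27, 18, 14, 15, 21, 29, 64, 93, 99, 101, 96, 97, 100, 99, 99, 100, 98, 98, 105, 128, 133, 138, 144, 147, 145, 144, 143] [104, 102, 104, 101, 101, 92, 63, 28, 17, 20, 22, 21, 31, 29, 23, 22, 22, 20, 22, 24, 28, 27, 20, 26, 22, 22, 22, 14, 26, 15, 20, 30, 32, 38, 34, 40, 38, 38, 30, 32, 40, 40, 30, 36, 78, 97, 96, 98, 101, 99, 100, 114]
slot top [-0.0199  0.021 ]
slot bot [-0.0199 -0.103 ]
FRdeck [-0.0961 -0.1242]
BRdeck [ 0.1    -0.1242]
cuv [-0.0796 -0.088 ]
trim [-0.0662  0.0164]
cap [ 0.0534 -0.0621]
127 [-0.01981713 -0.06605255]
144 [-0.01982038 -0.08097003]
235 [-0.03572167 -0.07301214]
272 [-0.0030346  -0.07301194]
```

View pics/w1z.png

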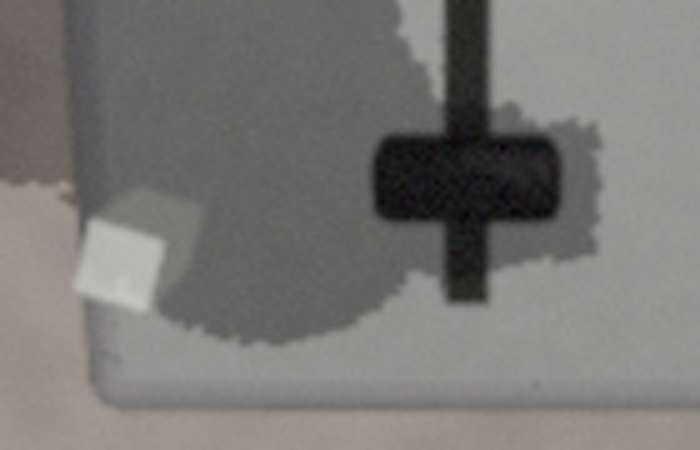

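>>> drive_tool --plan '[[[3,0,0,0,0,0,0],[3,0,0,0,0,0,0],[3,0,0,0,0,0,0],[3,0,0,0,0,0,0],[3,0,0,0,0,0,0]]]'

```text
clock: 2.23
tcp_pos: [0.5355, -0.0947, 0.0801]
orientation: [-0.431, -0.561, -0.43, 0.561]
wrist_force: [1.2, 0.3, -0.5]
finger_gap: -0.0001
```

>>> drive_tool --plan '[[[0,0,-0.2,0,0,0,0],[0,0,-0.2,0,0,0,0],[0,0,-0.2,0,0,0,0],[0,0,-0.2,0,0,0,0],[0,0,0,0,0,0,0]]]'

```text
clock: 2.65
tcp_pos: [0.5398, -0.0848, 0.0835]
orientation: [0.433, 0.561, 0.43, -0.559]
wrist_force: [0.4, -0.2, 0.6]
finger_gap: 0.0001
```

```bash
python3 - <<'E'
from h import *
p=np.load('p.npy')
tgt(p,(-.02,-.112,.08))
cv2.imwrite("pics/w2.png",env.read_camera("wrist")[:,:,::-1])
E
```

```text
0 rotvec [-90.03   0.19  -0.17] shift in goal axes cm [ 0.35 -0.53 -0.15] in present axes [ 0.35 -0.15  0.53]
90 rotvec [ 1.7997e+02 -3.6000e-01 -2.0000e-02] shift in goal axes cm [ 0.35  0.15 -0.53] in present axes [ 0.35 -0.15  0.53]
180 rotvec [89.97 -0.17 -0.19] shift in goal axes cm [0.35 0.53 0.15] in present axes [ 0.35 -0.15  0.53]
270 rotvec [-0.03  0.01 -0.23] shift in goal axes cm [ 0.35 -0.15  0.53] in present axes [ 0.35 -0.15  0.53]
tcp [ 0.5398 -0.0848  0.0835] in photometer [-0.0185 -0.1067] force [ 0.38 -0.16  0.58] gap 7.105015503872468e-05 t 2.65 j [-0.3   0.35 -0.29  0.94 -0.    1.53]
```

View pics/w2.png

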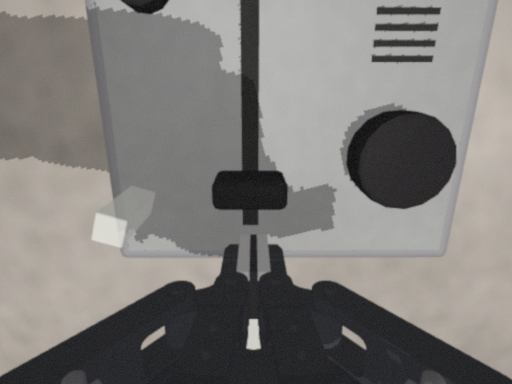

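>>> drive_tool --plan '[[[0,0,-0.2,0,0,0,0],[0,0,-0.2,0,0,0,0],[0,0,-0.2,0,0,0,0],[0,0,-0.2,0,0,0,0],[0,0,0,0,0,0,0]]]'

```text
clock: 3.12
tcp_pos: [0.5402, -0.076, 0.0813]
orientation: [0.432, 0.56, 0.432, -0.56]
wrist_force: [-0.2, -0.2, 0.8]
finger_gap: 0.0003
```

>>> drive_tool --plan '[[[0,0,-0.2,0,0,0,0],[0,0,-0.2,0,0,0,0],[0,0,-0.2,0,0,0,0],[0,0,-0.1,0,0,0,0],[0,0,0,0,0,0,0]]]'

```text
clock: 3.53
tcp_pos: [0.542, -0.0696, 0.0812]
orientation: [-0.432, -0.56, -0.432, 0.56]
wrist_force: [0.7, -0.1, 0.2]
finger_gap: 0.0002
```

```bash
cat > look.py <<'E'
from h import *
import sys
p=np.load('p.npy')
s=env.get_state();print('t',round(s['clock'],2),'tcp_ph',np.round(inv(p,s['tcp_pos']),4),'z',round(s['tcp_pos'][2],4),'F',np.round(s['wrist_force'],1))
im=env.read_camera("wrist")[:,:,::-1].copy()
n=sys.argv[1];cv2.imwrite(f"pics/{n}.png",im)
g=cv2.cvtColor(im,6)
for u in(225,230,275):
    col=(g[:,u]<55).astype(int);d=np.diff(np.r_[0,col,0]);a=np.where(d==1)[0];b=np.where(d==-1)[0]
    for x,y in zip(a,b):
        if 15<y-x<100 and x<300: print(u,(int(x),int(y)),'front/rear top edge y',np.round(inv(p,wray((u,x-.5),.096))[1],4),np.round(inv(p,wray((u,y-.5),.096))[1],4))
E
python3 look.py w3
```

```text
t 3.53 tcp_ph [-0.0203 -0.0915] z 0.0812 F [ 0.7 -0.1  0.2]
225 (201, 241) front/rear top edge y -0.0586 -0.0777
230 (201, 241) front/rear top edge y -0.0586 -0.0777
275 (201, 241) front/rear top edge y -0.0586 -0.0777
```

View pics/w3.png

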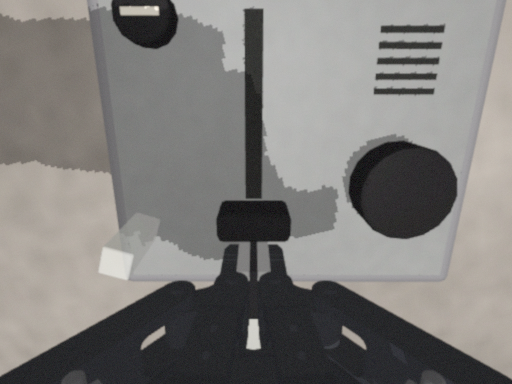

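Paddle's rear top edge is at row 241, with the fingertips just touching it. Next I push in small steps.

>>> drive_tool --plan '[[[0,0,-0.15,0,0,0,0],[0,0,-0.15,0,0,0,0],[0,0,-0.15,0,0,0,0],[0,0,-0.15,0,0,0,0],[0,0,0,0,0,0,0]]]'

```text
clock: 4.0
tcp_pos: [0.5432, -0.0649, 0.0813]
orientation: [-0.432, -0.56, -0.431, 0.561]
wrist_force: [-1.2, -4.7, 0.5]
finger_gap: -0.0001
```

```bash
python3 look.py w4
```

```text
t 4.0 tcp_ph [-0.0202 -0.0866] z 0.0813 F [-1.2 -4.7  0.5]
225 (202, 242) front/rear top edge y -0.0539 -0.0731
230 (201, 241) front/rear top edge y -0.0535 -0.0726
275 (201, 241) front/rear top edge y -0.0535 -0.0726
```

>>> drive_tool --plan '[[[0,0,-0.1,0,0,0,0],[0,0,-0.1,0,0,0,0],[0,0,-0.1,0,0,0,0],[0,0,0,0,0,0,0],[0,0,0,0,0,0,0]]]'

```text
clock: 4.47
tcp_pos: [0.5444, -0.0604, 0.0812]
orientation: [0.431, 0.56, 0.432, -0.56]
wrist_force: [0.8, -0.0, 0.0]
finger_gap: 0.0002
```

```bash
python3 look.py w5
```

```text
t 4.47 tcp_ph [-0.0202 -0.082 ] z 0.0812 F [ 0.8 -0.   0. ]
225 (201, 241) front/rear top edge y -0.0491 -0.0682
230 (201, 241) front/rear top edge y -0.0491 -0.0682
275 (201, 241) front/rear top edge y -0.0491 -0.0682
```

```bash
python3 - <<'E'
import cv2
a=cv2.imread("pics/w5.png")[180:280,190:320];cv2.imwrite("pics/w5z.png",cv2.resize(a,None,fx=6,fy=6,interpolation=cv2.INTER_CUBIC))
E
```

```text
(no output)
```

View pics/w5z.png

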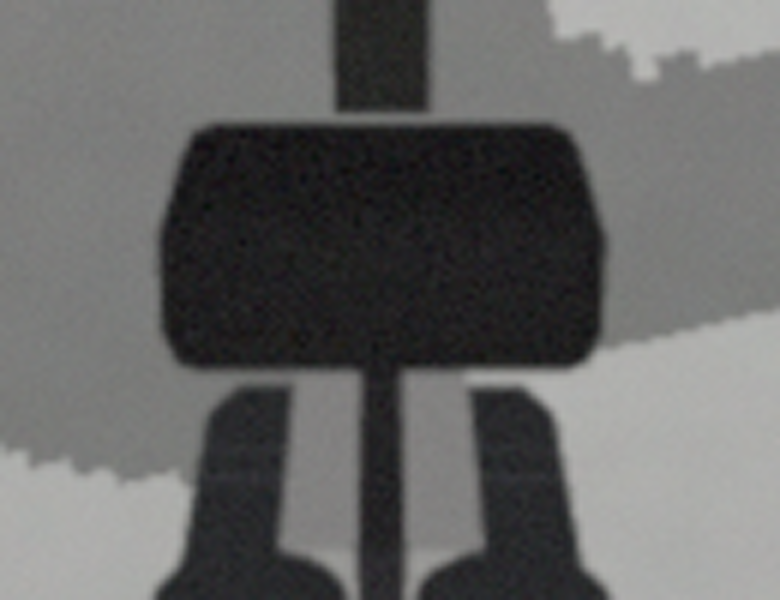

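>>> drive_tool --plan '[[[0,0,-0.1,0,0,0,0],[0,0,-0.1,0,0,0,0],[0,0,0,0,0,0,0],[0,0,0,0,0,0,0],[0,0,0,0,0,0,0]]]'

```text
clock: 4.93
tcp_pos: [0.5449, -0.059, 0.0813]
orientation: [0.432, 0.56, 0.432, -0.56]
wrist_force: [1.0, -0.4, 0.7]
finger_gap: -0.0003
```

```bash
python3 look.py w6; python3 - <<'E'
import cv2
a=cv2.imread("pics/w6.png")[180:280,190:320];cv2.imwrite("pics/w6z.png",cv2.resize(a,None,fx=4,fy=4,interpolation=cv2.INTER_CUBIC))
E
```

```text
t 4.93 tcp_ph [-0.0202 -0.0804] z 0.0813 F [ 1.  -0.4  0.7]
225 (191, 230) front/rear top edge y -0.0431 -0.0613
230 (191, 230) front/rear top edge y -0.0431 -0.0613
275 (191, 230) front/rear top edge y -0.0431 -0.0613
```

View pics/w6z.png

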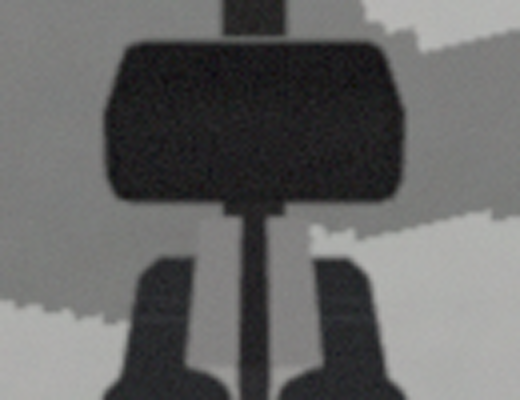

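First click confirmed: the paddle jumped 7 mm ahead of the fingers. I take its rear edge of -0.0613 as joint 0.030, so contact TCP y ≈ joint − 0.105.

>>> drive_tool --plan '[[[0,0,-0.2,0,0,0,0],[0,0,-0.2,0,0,0,0],[0,0,-0.2,0,0,0,0],[0,0,-0.2,0,0,0,0],[0,0,-0.1,0,0,0,0]]]'

```text
clock: 5.4
tcp_pos: [0.5467, -0.0518, 0.0814]
orientation: [-0.432, -0.559, -0.43, 0.561]
wrist_force: [-3.0, -6.9, 2.1]
finger_gap: -0.0002
```

>>> drive_tool --plan '[[[0,0,-0.1,0,0,0,0],[0,0,-0.1,0,0,0,0],[0,0,-0.1,0,0,0,0],[0,0,0,0,0,0,0],[0,0,0,0,0,0,0]]]'

```text
clock: 5.82
tcp_pos: [0.5478, -0.0478, 0.0813]
orientation: [-0.432, -0.56, -0.431, 0.56]
wrist_force: [-0.5, -2.1, 1.0]
finger_gap: -0.0002
```

```bash
python3 look.py w7
```

```text
t 5.82 tcp_ph [-0.0202 -0.0689] z 0.0813 F [-0.5 -2.1  1. ]
225 (202, 241) front/rear top edge y -0.0364 -0.055
230 (201, 241) front/rear top edge y -0.0359 -0.055
275 (201, 241) front/rear top edge y -0.0359 -0.055
```

>>> drive_tool --plan '[[[0,0,-0.1,0,0,0,0],[0,0,-0.1,0,0,0,0],[0,0,0,0,0,0,0],[0,0,0,0,0,0,0],[0,0,0,0,0,0,0]]]'

```text
clock: 6.28
tcp_pos: [0.5485, -0.0451, 0.0813]
orientation: [0.431, 0.56, 0.432, -0.56]
wrist_force: [0.1, -0.1, 0.0]
finger_gap: 0.0003
```

```bash
python3 look.py w8
```

```text
t 6.28 tcp_ph [-0.0202 -0.0661] z 0.0813 F [ 0.1 -0.1  0. ]
225 (201, 241) front/rear top edge y -0.0332 -0.0523
230 (201, 241) front/rear top edge y -0.0332 -0.0523
275 (201, 241) front/rear top edge y -0.0332 -0.0523
```

>>> drive_tool --plan '[[[0,0,-0.1,0,0,0,0],[0,0,-0.1,0,0,0,0],[0,0,0,0,0,0,0],[0,0,0,0,0,0,0],[0,0,0,0,0,0,0]]]'

```text
clock: 6.75
tcp_pos: [0.5488, -0.0435, 0.0813]
orientation: [0.432, 0.56, 0.432, -0.56]
wrist_force: [0.3, -0.7, 0.4]
finger_gap: 0.0002
```

```bash
python3 look.py w9
```

```text
t 6.75 tcp_ph [-0.0202 -0.0645] z 0.0813 F [ 0.3 -0.7  0.4]
225 (191, 230) front/rear top edge y -0.0271 -0.0453
230 (191, 230) front/rear top edge y -0.0271 -0.0453
275 (191, 230) front/rear top edge y -0.0271 -0.0453
```

Second click: rear edge is -0.0453, exactly 16.0 mm on from the first. I repeat the same moves for the third, snap expected near TCP y = -0.0485.

>>> drive_tool --plan '[[[0,0,-0.2,0,0,0,0],[0,0,-0.2,0,0,0,0],[0,0,-0.2,0,0,0,0],[0,0,-0.2,0,0,0,0],[0,0,-0.1,0,0,0,0]]]'

```text
clock: 7.22
tcp_pos: [0.5508, -0.0363, 0.0814]
orientation: [-0.432, -0.559, -0.43, 0.561]
wrist_force: [-2.9, -6.4, 1.0]
finger_gap: 0.0001
```

>>> drive_tool --plan '[[[0,0,-0.1,0,0,0,0],[0,0,-0.1,0,0,0,0],[0,0,-0.1,0,0,0,0],[0,0,0,0,0,0,0],[0,0,0,0,0,0,0]]]'

```text
clock: 7.63
tcp_pos: [0.5519, -0.0324, 0.0813]
orientation: [-0.432, -0.56, -0.431, 0.56]
wrist_force: [-1.1, -4.1, 0.8]
finger_gap: -0.0003
```

>>> drive_tool --plan '[[[0,0,-0.1,0,0,0,0],[0,0,-0.1,0,0,0,0],[0,0,0,0,0,0,0],[0,0,0,0,0,0,0],[0,0,0,0,0,0,0]]]'

```text
clock: 8.05
tcp_pos: [0.5526, -0.0296, 0.0813]
orientation: [0.432, 0.56, 0.432, -0.56]
wrist_force: [1.2, -0.0, -0.3]
finger_gap: 0.0001
```

```bash
python3 look.py w10
```

```text
t 8.05 tcp_ph [-0.0202 -0.0501] z 0.0813 F [ 1.2 -0.  -0.3]
225 (202, 241) front/rear top edge y -0.0177 -0.0363
230 (201, 241) front/rear top edge y -0.0172 -0.0363
275 (201, 241) front/rear top edge y -0.0172 -0.0363
```

>>> drive_tool --plan '[[[0,0,-0.1,0,0,0,0],[0,0,-0.1,0,0,0,0],[0,0,0,0,0,0,0],[0,0,0,0,0,0,0],[0,0,0,0,0,0,0]]]'

```text
clock: 8.52
tcp_pos: [0.5529, -0.028, 0.0812]
orientation: [0.432, 0.56, 0.432, -0.56]
wrist_force: [0.0, 0.5, -0.6]
finger_gap: 0.0001
```

```bash
python3 look.py w11
```

```text
t 8.52 tcp_ph [-0.0202 -0.0485] z 0.0812 F [ 0.   0.5 -0.6]
225 (191, 230) front/rear top edge y -0.0111 -0.0293
230 (191, 230) front/rear top edge y -0.0111 -0.0293
275 (191, 230) front/rear top edge y -0.0111 -0.0293
```

View pics/w11.png

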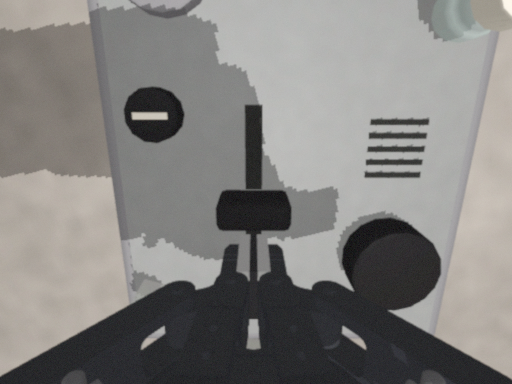

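Third click: rear edge is -0.0293, exactly 16.0 mm further, and the fingers stand about 5 mm clear. I back off, rise and go over the key.

>>> drive_tool --plan '[[[0,0,0.4,0,0,0,0],[-2,0,0,0,0,0,0],[-3,0,0,0,0,0,0],[-3,0,0,0,0,0,0],[-2,0,0,0,0,0,0]]]'

```text
clock: 8.98
tcp_pos: [0.5525, -0.0325, 0.184]
orientation: [0.432, 0.561, 0.431, -0.56]
wrist_force: [0.9, 0.2, -0.5]
finger_gap: -0.0001
```

```bash
python3 - <<'E'
from h import *
p=np.load('p.npy')
tgt(p,(-.06,.03,.18))
E
```

```text
0 rotvec [-90.04   0.11  -0.11] shift in goal axes cm [ 0.4   8.29 -4.05] in present axes [ 0.39 -4.06 -8.29]
90 rotvec [179.96  -0.22   0.  ] shift in goal axes cm [0.4  4.05 8.29] in present axes [ 0.39 -4.06 -8.29]
180 rotvec [89.96 -0.11 -0.11] shift in goal axes cm [ 0.4  -8.29  4.05] in present axes [ 0.39 -4.06 -8.29]
270 rotvec [-0.04 -0.   -0.14] shift in goal axes cm [ 0.4  -4.05 -8.29] in present axes [ 0.39 -4.06 -8.29]
tcp [ 0.5525 -0.0325  0.184 ] in photometer [-0.0195 -0.0529] force [ 0.9   0.19 -0.52] gap -0.00010301935511130936 t 8.9833 j [-0.2   0.29 -0.11  1.17 -0.    1.63]
```

>>> drive_tool --plan '[[[0,-0.9,-1.8,0,0,0,0],[0,-0.9,-1.8,0,0,0,0],[0,-0.9,-1.8,0,0,0,0],[0,-0.9,-1.8,0,0,0,0],[0,-0.5,-1.1,0,0,0,0]]]'

```text
clock: 9.4
tcp_pos: [0.5328, 0.0599, 0.1814]
orientation: [0.432, 0.56, 0.432, -0.56]
wrist_force: [0.6, -0.0, 0.2]
finger_gap: -0.0002
```

>>> drive_tool --plan '[[[0,0,0,0,0,0,0],[0,0,0,0,0,0,0],[0,0,0,0,0,0,0],[0,0,0,0,0,0,0],[0,0,0,0,0,0,0]]]'

```text
clock: 9.82
tcp_pos: [0.5337, 0.0578, 0.1812]
orientation: [-0.431, -0.56, -0.431, 0.561]
wrist_force: [0.4, -0.2, -0.5]
finger_gap: -0.0001
```

```bash
python3 look.py w12; python3 -c "
from h import *;p=np.load('p.npy');tgt(p,(-.06,.085,.12))"
```

```text
t 9.82 tcp_ph [-0.0607  0.0296] z 0.1812 F [ 0.4 -0.2 -0.5]
0 rotvec [-9.009e+01  1.000e-02  1.000e-02] shift in goal axes cm [6.12 5.53 0.08] in present axes [ 6.12  0.07 -5.53]
90 rotvec [ 1.7991e+02 -0.0000e+00 -1.0000e-02] shift in goal axes cm [ 6.12 -0.08  5.53] in present axes [ 6.12  0.07 -5.53]
180 rotvec [ 8.991e+01  1.000e-02 -1.000e-02] shift in goal axes cm [ 6.12 -5.53 -0.08] in present axes [ 6.12  0.07 -5.53]
270 rotvec [-0.09  0.01 -0.  ] shift in goal axes cm [ 6.12  0.08 -5.53] in present axes [ 6.12  0.07 -5.53]
tcp [0.5337 0.0579 0.1812] in photometer [-0.0608  0.0297] force [-0.44 -0.64  0.28] gap -0.00035962416508348254 t 9.8667 j [-0.04  0.26 -0.15  1.16 -0.    1.79]
```

View pics/w12.png

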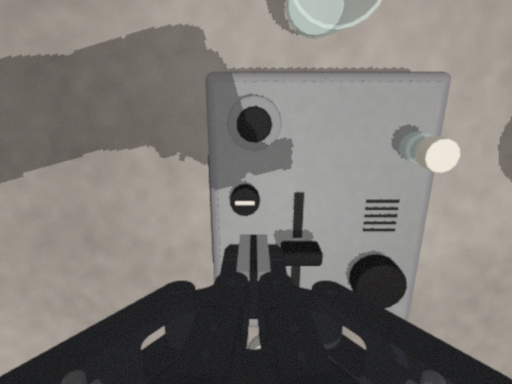

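The key is at (254,123) inside its housing ring, and the trimmer is at (245,200).

```bash
python3 - <<'E'
from h import *
p=np.load('p.npy');g=cv2.cvtColor(cv2.imread('pics/w12.png'),6)
m=(g<60).astype(np.uint8);m[:, :]*=1
n,l,st,c=cv2.connectedComponentsWithStats(m[90:160,225:290])
for i in range(1,n):
    if st[i,4]>200:
        uv=c[i]+[225,90];print(uv,st[i])
        for z in(.066,.07,.074,.08):
            q=wray(uv,z);print(z,np.round(inv(p,q),4), 'diam',st[i,2]*np.linalg.norm(q-wray(uv+[1,0],z)))
A=env.camera_model('wrist');T=A['T_tool_cam'];
for z in(-.011,.011):
  pc=np.linalg.inv(T)@[0,0,z,1];print(A['camera_matrix']@pc[:3]/pc[2])
E
```

```text
[253.4511041  124.05678233] [ 12  17  34  36 951]
0.066 [-0.06    0.0831] diam 0.02760523138148213
0.07 [-0.06    0.0834] diam 0.027175878778561473
0.074 [-0.06    0.0838] diam 0.026746526175644457
0.08 [-0.06    0.0844] diam 0.026102497271266983
[252.15572193 232.27760769   1.        ]
[252.18119948 270.91960656   1.        ]
```

>>> drive_tool --plan '[[[0,0,-1.8,0,0,0,0],[0,0.1,-1.8,0,0,0,0],[0,0,-1.8,0,0,0,0],[2,0,0,0,0,0,0],[2,0,0,0,0,0,0]]]'

```text
clock: 10.28
tcp_pos: [0.5499, 0.1111, 0.142]
orientation: [0.433, 0.561, 0.431, -0.559]
wrist_force: [0.3, 0.4, -0.2]
finger_gap: 0.0001
```

>>> drive_tool --plan '[[[2,0,0,0,0,0,0],[1,0,0,0,0,0,0],[0.5,0,0,0,0,0,0],[0,0,0,0,0,0,0],[0,0,0,0,0,0,0]]]'

```text
clock: 10.7
tcp_pos: [0.5486, 0.1103, 0.1068]
orientation: [0.432, 0.56, 0.431, -0.56]
wrist_force: [-0.6, -0.5, -0.1]
finger_gap: 0.0
```

```bash
python3 look.py w13;python3 - <<'E'
from h import *
cv2.imwrite('pics/s2.png',cv2.resize(env.read_camera('scene')[120:260,200:360,::-1],None,fx=4,fy=4,interpolation=cv2.INTER_CUBIC))
E
```

```text
t 10.7 tcp_ph [-0.0596  0.0843] z 0.1068 F [-0.6 -0.5 -0.1]
```

View pics/w13.png

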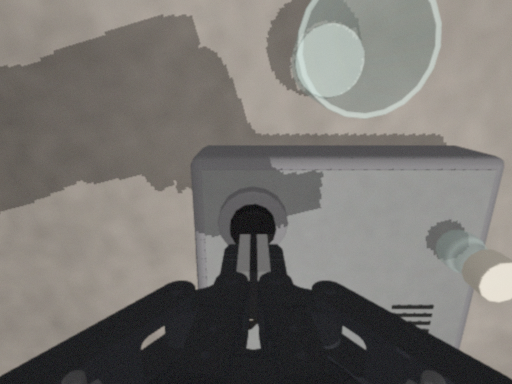

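View pics/s2.png

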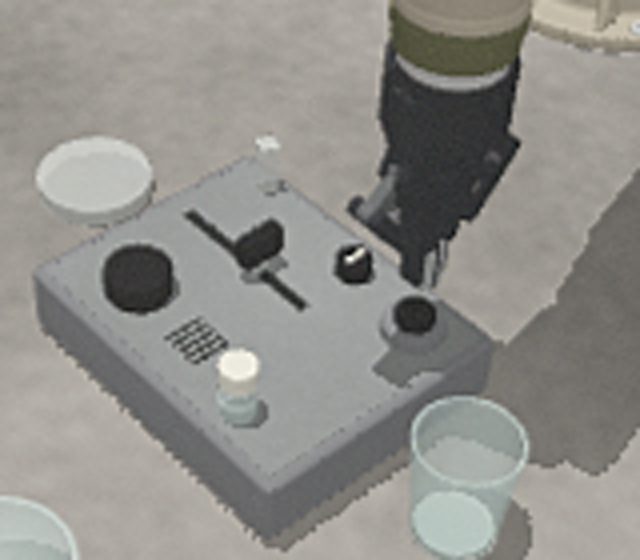

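The fingers are centred over the key and the lever is set; nothing else has been disturbed. I descend slowly.

>>> drive_tool --plan '[[[0.5,0,0,0,0,0,0],[0.5,0,0,0,0,0,0],[0.5,0,0,0,0,0,0],[0.3,0,0,0,0,0,0],[0.2,0,0,0,0,0,0]]]'

```text
clock: 11.22
tcp_pos: [0.5477, 0.1106, 0.0855]
orientation: [-0.431, -0.56, -0.432, 0.561]
wrist_force: [-0.8, 0.5, -0.7]
finger_gap: -0.0001
```

>>> drive_tool --plan '[[[0.2,0,0,0,0,0,0],[0.2,0,0,0,0,0,0],[0.2,0,0,0,0,0,0],[0,0,0,0,0,0,0],[0,0,0,0,0,0,0]]]'

```text
clock: 11.63
tcp_pos: [0.5482, 0.1106, 0.0805]
orientation: [0.432, 0.56, 0.431, -0.56]
wrist_force: [-1.2, 0.2, 2.8]
finger_gap: 0.0001
```

>>> drive_tool --plan '[[[0.2,0,0,0,0,0,0],[0.2,0,0,0,0,0,0],[0,0,0,0,0,0,0],[0,0,0,0,0,0,0],[0,0,0,0,0,0,0]]]'

```text
clock: 12.05
tcp_pos: [0.5483, 0.1106, 0.0765]
orientation: [0.432, 0.56, 0.431, -0.56]
wrist_force: [-1.2, 0.5, 5.0]
finger_gap: 0.0002
```

>>> drive_tool --plan '[[[0.2,0,0,0,0,0,0],[0,0,0,0,0,0,0],[0,0,0,0,0,0,0],[0,0,0,0,0,0,0],[0,0,0,0,0,0,0]]]'

```text
clock: 12.47
tcp_pos: [0.5484, 0.1107, 0.0759]
orientation: [0.432, 0.561, 0.431, -0.56]
wrist_force: [-4.9, 0.5, 15.0]
finger_gap: 0.0
```

Force jumped to 15 N with no more travel, so the key has bottomed. A quick look before letting go.

```bash
python3 - <<'E'
from h import *
cv2.imwrite('pics/s3.png',cv2.resize(env.read_camera('scene')[160:240,250:350,::-1],None,fx=7,fy=7,interpolation=cv2.INTER_CUBIC))
print(env.get_state()['wrist_force'])
E
```

```text
[-4.29768369 -1.09260797 13.52071679]
```

View pics/s3.png

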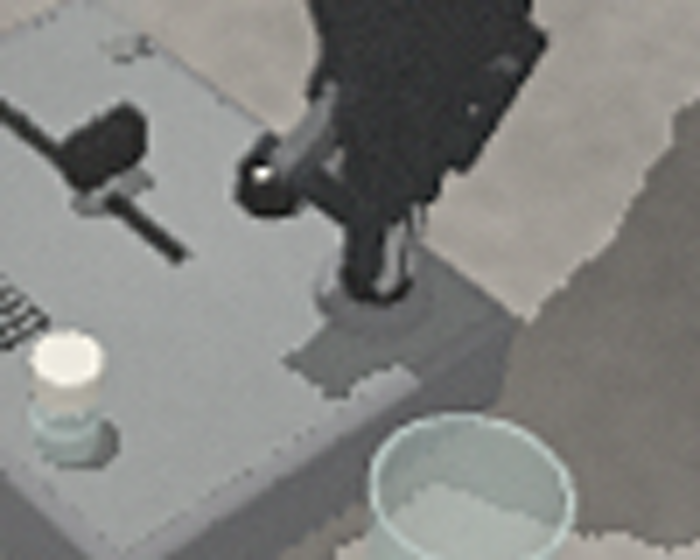

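The fingertips sit on the key, which is sunk into its housing. I'll press slightly more to be sure, then lift.

>>> drive_tool --plan '[[[0.1,0,0,0,0,0,0],[0,0,0,0,0,0,0],[0,0,0,0,0,0,0],[0,0,0,0,0,0,0],[0,0,0,0,0,0,0]]]'

```text
clock: 12.93
tcp_pos: [0.5485, 0.1106, 0.0758]
orientation: [0.432, 0.561, 0.431, -0.56]
wrist_force: [-5.7, 0.1, 19.7]
finger_gap: -0.0003
```

>>> drive_tool --plan '[[[-0.5,0,0,0,0,0,0],[-1,0,0,0,0,0,0],[-2,0,0,0,0,0,0],[-3,0,0,0,0,0,0],[-3,0,0,0,0,0,0]]]'

```text
clock: 13.35
tcp_pos: [0.5472, 0.1105, 0.1683]
orientation: [-0.431, -0.559, -0.432, 0.561]
wrist_force: [1.1, -0.1, -0.3]
finger_gap: 0.0001
```

>>> drive_tool --plan '[[[0,0,1.5,0,0,0,0],[0,0,2,0,0,0,0],[0,0,2,0,0,0,0],[0,0,0,0,0,0,0],[0,0,0,0,0,0,0]]]'

```text
clock: 13.77
tcp_pos: [0.534, 0.0568, 0.1683]
orientation: [-0.431, -0.561, -0.431, 0.561]
wrist_force: [1.2, 0.6, 0.5]
finger_gap: -0.0004
```

```bash
python3 look.py w14;python3 - <<'E'
from h import *
cv2.imwrite('pics/s4.png',cv2.resize(env.read_camera('scene')[120:260,200:360,::-1],None,fx=4,fy=4,interpolation=cv2.INTER_CUBIC))
E
```

```text
t 13.77 tcp_ph [-0.0601  0.0287] z 0.1683 F [1.2 0.6 0.5]
```

View pics/w14.png

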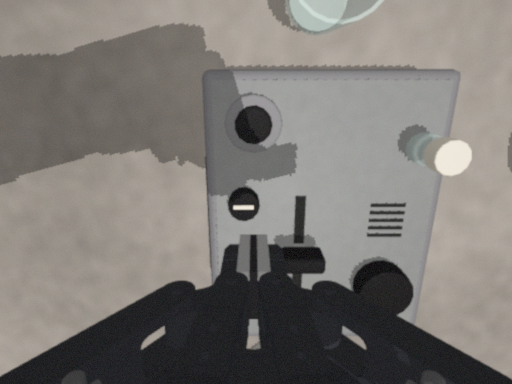

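View pics/s4.png

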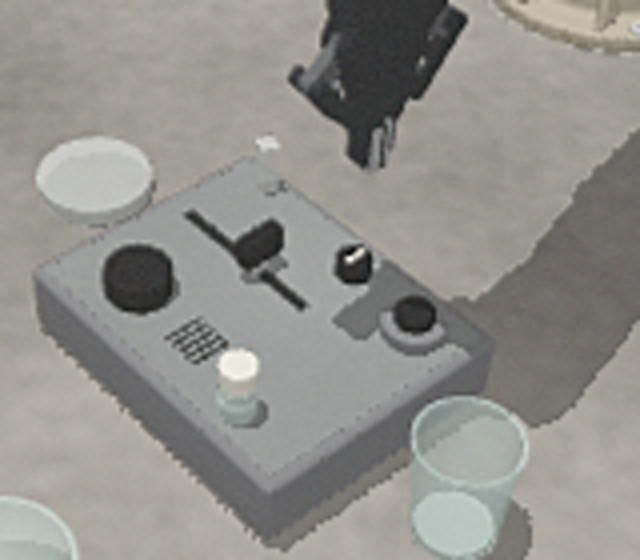

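The lever is unmoved at (260,243) in the scene crop, and the key is back up at (413,313). The cuvette, vial, dish and beaker stand where they were, and the arm is clear of everything. Handing in.

```bash
python3 -c "
from workcell import env
print(env.hand_in(),env.get_state()['wrist_force'])"
```

```text
the job is handed in; nothing more can be done
the job is handed in; nothing more can be done
```

The lever is resting in the third click, and the read key was pressed right down once and released. The job was handed in at about 13.9 s of the 51 s allowed; handing in gave no verdict.

- **Lever:** I pushed the paddle left with the shut fingertips. The wrist camera showed it snap ahead of the fingers three times, at a spacing of 16.0 mm each, which matches the detent spacing. I stopped after the third snap with the fingers about 5 mm clear and backed off. The scene pictures before and after the key press show the lever in the same place.
- **Read key:** Force rose from 2.8 to 5 N, then to 15–20 N with almost no further travel, so the key had bottomed. I could not read its depth directly. After lifting, the scene camera showed it back up.
- **Loose things:** The cuvette, vial, beaker and petri dish look the same in the scene picture before and after the press. The flask and reagent bottle were outside the pictures I looked at afterwards, and the arm never went low near them. At hand-in the arm was clear, with wrist force at about its noise level.

**Disagreement:** the wrist camera and the fitted photometer pose differed by up to about 4 mm on some fixed marks, such as the trimmer. I therefore judged the lever by its snaps rather than by absolute position.

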